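# Hang the narrow bin on the lab bench's slotted rail

## Robot

A 6-joint arm with a two-finger parallel gripper is mounted at the origin on the work surface. World frame = base frame: x ahead of the robot, y to its left, z up, the work surface at z = 0. Lengths are in m, angles in rad, forces in N, time in s.
With the tool pointing down it reaches from about 0.3 to 0.875 m from the base axis. Payload 6.4 kg.
Tool frame: the origin (TCP) lies at the very end of the fingers, on their centre line; the grasp point (between the pads) lies 19 mm behind it; z points along the fingers, y is the line along which they close (so a half turn about z gives the same grasp; the last joint's range is limited). The gripper opens to 85 mm and grips with 20 to 120 N. Pads are 22 mm wide; open, the fingers measure 114 mm over their backs; the gripper's body (76 mm by 85 mm) begins 54 mm behind the grasp point. The pads swing forward as they close: fully open they stand 13 mm farther back than shut.
Start: joints at [1.114, 0.181, 1.607, -0, 1.354, -0.206], TCP at [0.143, 0.557, 0.231] pointing down, gripper open.
Joint ranges: [-2.99, 2.99], [-0.89, 2.07], [0.3, 2.58], [-1.14, 4.28], [0, 2.63], [-3.12, 3.12]. Speed limits (rad/s): [2.57, 2.57, 3.01, 3.14, 3.14, 3.14].

## Interface

Orientations are given as a unit quaternion [w, x, y, z].
In Python, from bench import telemetry, camera, ctrl, spotter gives the robot as it stands.
- The arm moves only by the tool send_rows, never from a script. Its argument "series" is a list of rows, each a list of 3 entries, a list of its own where there are three numbers: the turn, a rotation vector about the world's x, y, z in degrees, then the shift along the world's x, y, z in mm, then the closure, from -1 (fully open) to 1 (shut), so that 0 is half open. In form: [[[rx, ry, rz], [dx, dy, dz], gripper], ...]. A call has 1 to 10 rows; each row is the pose to reach, as a shift and turn from the pose commanded when the call began; what a row does not reach only later rows make up. A row lasts 1/8 s, in which the tool goes at most 62.5 mm and 10.7 degrees, less where a joint would pass 70% of its speed; a pose out of reach is approached as far as the arm can. A call with a gripper value outside its range is refused whole. The fingers move at their own pace and stop on an object; the grip force is fixed at half the most. Time passes only in rows, so rows that repeat a pose let the fingers close. It gives the time, the measured TCP pose, the force, the opening and the grip force at its end, in the units of the state.
- telemetry.get_obs(): the state, without advancing time (a new reading comes with each control period).
- camera(name): name is "scene" or "side" or "wrist"; returns a dict with "pixels" (384x512x3 uint8, red, green, blue), "camera_matrix" (3x3 intrinsics, pixels), "xyz" and "orientation" of the camera in the world. Camera axes: x right, y up, looking along -z (the intrinsics and any distortion apply to the point x, -y, -z); pixel columns grow to the right and rows downward; lengths in m; the calibration is good to about 2 mm. A picture is of the moment at which its call begins. There is no depth.
- ctrl.hand_in(): hands the job in; it is judged then, once.
Trained networks look in the newest picture that a camera, given by its name, has taken for a name from the list of things; names that differ only in an ending like _2 or _b are one class to them, and where a whole thing is asked for, a point or a joint stands for the part that bears it (a point fixed in the world has none). Each returns a list of dicts, best first, with "conf" (0 to 1); they miss things now and then, are a little off and sometimes report something else, mostly with a low value. They report only what shows in the picture. A call takes as long as a camera call. They do not tell look-alikes from the thing itself.
- spotter.boxes_of(thing, camera): "xyz" ([x, y, z] in m, in world coordinates, good to about 4 mm: the middle of the surface that is visible of it).
- spotter.landmark_of(thing, camera): "xyz" ([x, y, z] in m, in world coordinates, good to about 4 mm: a listed point, or the origin of a listed thing).
The state is a dict: "time_s": time; "q": joint angles; "dq": joint speeds; "joint_efforts": joint torques, N m; "eef_pos": TCP position; "eef_rot": TCP orientation; "wrist_force": force on the tool from outside, world axes, zero at the start; "torque": the same for the moment, N m; "opening": opening from 0.0 (shut) to 1.0 (fully open); "grasp_force": force on a finger pad.
Only numpy, scipy, OpenCV 4.12 (cv2) and the standard library are available. Lean on these libraries where they do the work, as an engineer would, in place of code of your own. Each camera call takes 0.05 s, during which the arm holds its last target. There are 200 camera calls.

## Task

Hang the narrow lipped bin from the bench on the slotted rail of the rack: tip its front up, work its lip into the upper groove in the free stretch between the hanging wide bin and the hanging timer, then swing it down until it is fully seated, level and flat against the rail, and let go. Feel for the groove and be gentle: do not force the bin against the rack, and leave the other things on the bench where they are.

Things in the scene. Friction and masses are not known exactly. Their poses are not given: they have to be found in the camera images.
- bin: the one loose bin with a hooked lip: narrow, open-topped, rigid blue plastic, 0.08 to 0.16 kg, 50 mm wide (y), 100 deep (x), 60 high, walls 3 mm. Origin: centre of its underside; x runs from front to back, z up. Sides are 60 mm high, but only 35 mm over the front 35 mm (x below -15 mm). Stands upright on the bench, lip away from the robot. Grasp it across the two high sides.
- bin_lip (a point): the bin's lip, 44 mm wide, on its back (+x); this point: middle of the line where the tongue's underside meets the back's outer face (bin x +50, y 0, z +57 mm; axes as the bin's). The tongue, 3 mm thick (bin z 57 to 60), sticks out level 10 mm; its end, a blade 3 mm thick (bin x 57 to 60), turns up to bin z 76 mm.
- rack: fixed bench-top rack: two posts on feet (behind the rail, never above its top) carry a level aluminium rail 360 mm long, 30 mm thick, with two grooves along it. Origin: on the bench, straight below the rail's front face, mid-way along the rail; x points level into the rail (the front face is the plane x = 0), y along the rail, z up.
- groove_nominal (a point): point fixed to the rack (not the rail), on the front face mid-way along the free stretch, 200 mm above the bench; axes as the rack's. The rail is clamped by hand: the lower edge of the upper groove's mouth (the edge) lies anywhere from 18 mm below to 18 mm above this point and is not measured; find it by touch or sight. The whole rail shifts with it.
- rail_section (a point): rail section, heights from the edge; this point is the same as groove_nominal. Mouth 0 to 13 mm. Flat top of the rail at +50 mm (x 0 to 30 mm). Front slats 4 mm thick; behind them a hollow (x 4 to 26 mm) from -36 to +40 mm. Slat above the mouth 13 to 50, slat below it -68 to 0, flat-faced. A second, unwanted groove has its mouth at -82 to -68 mm.
- free_stretch (a point): middle of the free stretch on the bench below the rail's face (the rack's origin). In the rack's y it runs from +77 mm (a wide bin hangs there, to +167, 100 mm proud of the face) to -79 mm (a hook plate with a timer hangs there, to -145, 40 mm proud). Both are fixed to the rail; their tops end 19 mm above the edge or lower.
- seat (a point): seated, the blade is behind the slat above the mouth, the tongue rests on the edge, the back lies on the slat below: the bin's origin is 50 mm before the face (rack x -50 mm) and 57 mm below the edge; this point is that place for an edge at 200 mm. Loose fit: 3 mm, 3 degrees of nod. The blade enters with the front tipped up about 45 degrees, moving in and upward; upright it cannot.
- plain_bin: loose bystander: wider blue bin, 85 x 120 x 60 mm, without a lip, origin under its centre
- freezer_box: loose bystander: closed red storage box 137 x 137 x 50 mm, origin under its centre
- reagent_bottle: loose bystander: clear glass bottle with blue cap, 80 mm diameter, 170 mm high, origin under its centre
- amber_bottle: loose bystander: amber glass bottle, 70 mm diameter, 130 mm high, origin under its centre
- beaker: loose bystander: glass beaker, 68 mm diameter, 90 mm high, origin under its centre
- tube_rack: loose bystander: blue rack 84 x 200 mm with capped tubes, 88 mm high in all, origin under its centre
- weigh_boat: loose bystander: white weighing tray 85 x 85 x 20 mm, origin under its centre
Things that resemble listed ones, but are neither listed nor needed, are in the scene too. What is shaped like the bin but yellow is not meant.

How it is judged:
By the outcome, as a careful person would: the job done as asked, in the order asked, and still so for the second after the job is handed in, with the robot touching nothing.
It also fails if it takes over 66 s, if anything falls off the work surface, if the arm or the gripper's body presses on something with over 40 N, if the wrist force passes 120 N, or if a joint passes its speed limit or range.

## Working session

There is one attempt and no reset: what is moved stays moved. The work goes in short steps, Python scripts to look and compute and a tool call to move; the robot and the scene stay as the last step left them, time stands still between calls to the robot, and variables do not carry over. Pictures are saved under pics/ and viewed, at most 10 in all, crops included, and the job is handed in when it is done.

Besides the shell and the picture viewer there is one more tool, called after "Emit:" as a command line: name --argument value ..., lists and objects as JSON in quotes. send_rows: Moves the arm, as the interface text tells. Its arguments: {"type":"object","properties":{"series":{"type":"array","items":{"type":"array"}}},"required":["series"]}

```bash
mkdir -p pics; ls; python3 - <<'E'
from bench import telemetry,camera,spotter
import cv2,numpy as np
for n in ["scene","side"]:
    c=camera(n); cv2.imwrite(f"pics/{n}0.png",c["pixels"][:,:,::-1])
    print(n,c["camera_matrix"],c["xyz"],c["orientation"],[k for k in c])
    for t in ["bin","bin_lip","rack","groove_nominal","seat","plain_bin","freezer_box","reagent_bottle","amber_bottle","beaker","tube_rack","weigh_boat"]:
        print(t,[(np.round(d["xyz"],3).tolist(),round(d["conf"],2)) for d in spotter.landmark_of(t,n)][:3])
o=telemetry.get_obs();print(o)
E
```

```text
pics
scene [[480.93706183   0.         251.34577463]
 [  0.         480.93706183 185.69987858]
 [  0.           0.           1.        ]] [1.44085749 0.24508409 0.96412334] [0.53598432 0.23819013 0.33137075 0.73903972] ['pixels', 'camera_matrix', 'xyz', 'orientation']
bin [([0.528, -0.185, -0.001], 0.89), ([0.37, -0.186, -0.0], 0.56)]
bin_lip [([0.575, -0.163, 0.059], 0.92), ([0.367, -0.134, 0.058], 0.7), ([0.406, -0.012, -0.0], 0.19)]
rack [([0.632, 0.207, -0.002], 0.74)]
groove_nominal [([0.633, 0.208, 0.199], 0.97)]
seat [([0.632, 0.21, 0.201], 0.48)]
plain_bin [([0.66, -0.141, -0.0], 0.74), ([0.635, 0.213, -0.003], 0.32)]
freezer_box [([0.702, -0.346, 0.003], 0.8), ([0.628, 0.208, 0.2], 0.54), ([0.421, 0.094, -0.0], 0.52)]
reagent_bottle [([0.379, -0.351, 0.004], 0.84)]
amber_bottle [([0.546, -0.375, -0.002], 0.91), ([0.705, -0.345, -0.0], 0.18)]
beaker [([0.421, 0.093, 0.0], 0.87)]
tube_rack [([0.8, -0.145, 0.001], 0.96), ([0.704, -0.343, 0.003], 0.75)]
weigh_boat [([0.405, -0.014, -0.0], 0.75)]
side [[477.68178676   0.         260.7374957 ]
 [  0.         477.68178676 197.53415
[... 892 characters left out ...]
 -0.0], 0.72)]
{'time_s': 1.3, 'q': array([ 1.11371533e+00,  1.80783999e-01,  1.60698635e+00, -2.47039263e-05,
        1.35379739e+00, -2.06329207e-01]), 'dq': array([ 0.00076846, -0.00034884,  0.00093394, -0.00302491, -0.00268057,
       -0.00017587]), 'joint_efforts': array([ 3.08221815e-04, -4.44848800e+01, -3.51671290e+01, -4.25586031e-04,
        9.40105092e-04,  7.49722204e-06]), 'eef_pos': array([0.14269265, 0.55703538, 0.23130407]), 'eef_rot': array([1.54617376e-05, 1.25045049e-01, 9.92151065e-01, 7.85055143e-06]), 'wrist_force': array([ 0.37371663, -0.22678861, -0.35358126]), 'torque': array([-0.06330924,  0.02547814, -0.00470165]), 'grasp_force': 0.0, 'opening': 0.9995584308929366}
```

View pics/scene0.png

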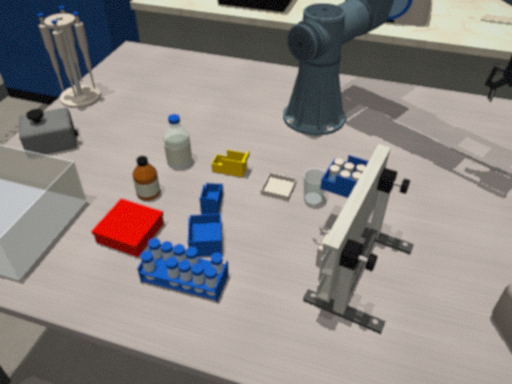

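View pics/side0.png

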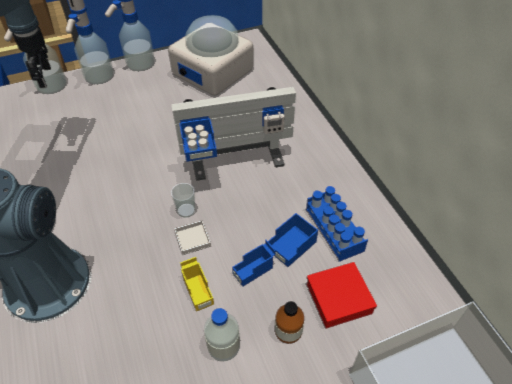

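```bash
python3 - <<'E'
import cv2,numpy as np
a=cv2.imread("pics/scene0.png");b=cv2.imread("pics/side0.png")
def crop(i,x,y,w,h,s): return cv2.resize(i[y:y+h,x:x+w],None,fx=s,fy=s,interpolation=cv2.INTER_CUBIC)
# rail: 
cv2.imwrite("pics/bins.png",np.hstack([crop(a,180,170,66,100,6),crop(b,225,205,66,100,6)]))
cv2.imwrite("pics/railside.png",crop(b,165,80,140,100,5.7))
cv2.imwrite("pics/railscene.png",crop(a,310,140,100,150,4))
E
```

```text
(no output)
```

View pics/bins.png

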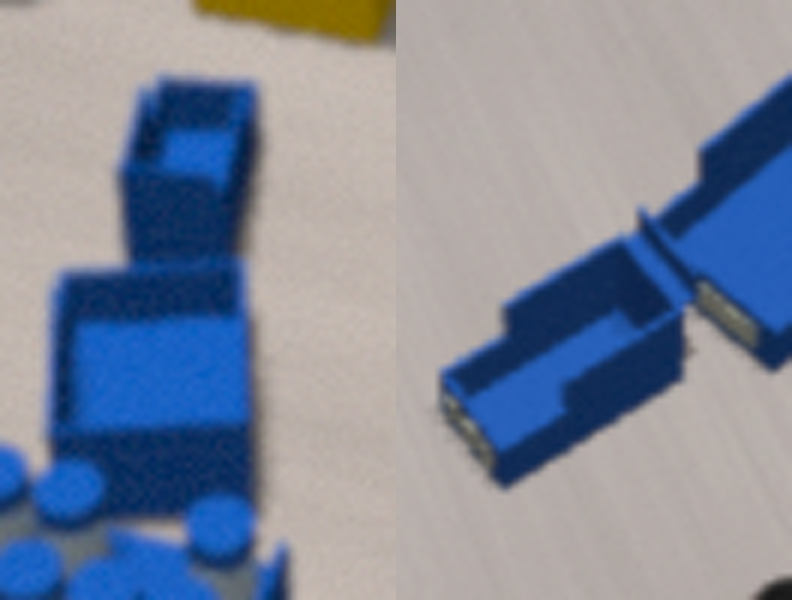

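View pics/railside.png

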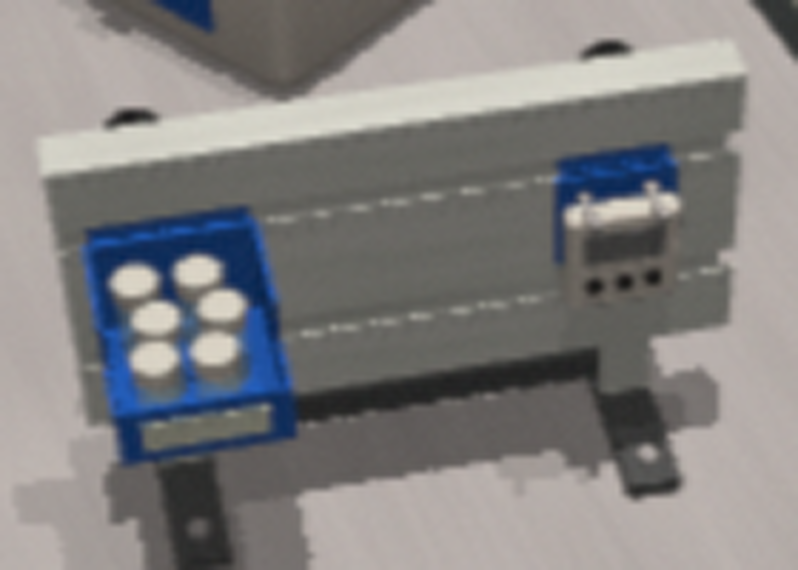

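View pics/railscene.png

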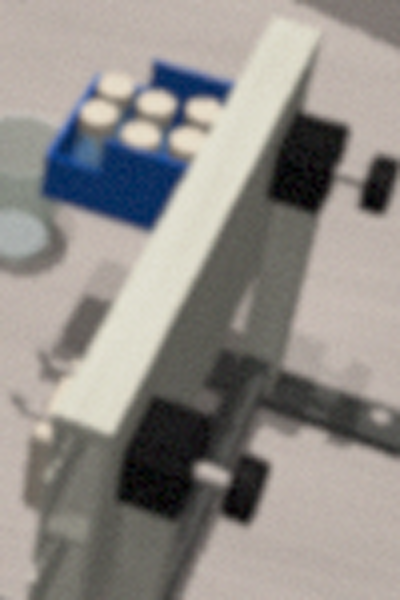

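```bash
cat > geo.py <<'E'
import numpy as np, cv2
from scipy.spatial.transform import Rotation as R
from scipy.optimize import least_squares
K={"scene":(480.937,251.346,185.700,[1.44085749,0.24508409,0.96412334],[0.53598432,0.23819013,0.33137075,0.73903972]),
"side":(477.682,260.737,197.534,[0.28279644,-0.81631645,1.14006831],[0.92296971,0.33119983,-0.06662501,-0.18437648])}
def proj(n,P):
    f,cx,cy,t,q=K[n]; p=R.from_quat(q,scalar_first=True).inv().apply(np.atleast_2d(P)-t)
    return np.c_[cx+f*p[:,0]/-p[:,2], cy-f*p[:,1]/-p[:,2]]
def place(par,P): # x,y,yaw(deg),z
    return R.from_euler('z',par[2],degrees=True).apply(np.array(P)/1e3)+[par[0],par[1],par[3]]
E
python3 - <<'E'
from geo import *
def un(X,Y,ox,oy,s): return [(X+.5)/s-.5+ox,(Y+.5)/s-.5+oy]
S=lambda X,Y:un(X,Y,165,80,5.7); A=lambda X,Y:un(X,Y,310,140,4)
# rail; local z rel. to edge
obs=[("side",[0,180,50],S(40,178)),("side",[0,-180,50],S(747,77)),("side",[30,180,50],S(40,140)),("side",[30,-180,50],S(737,42)),
("scene",[0,180,50],A(279,18)),("scene",[30,180,50],A(322,33)),("scene",[0,-180,50],A(52,416)),("scene",[30,-180,50],A(110,436))]
def res(p,dz=True): return np.concatenate([(proj(n,place(p,L))-u).ravel() for n,L,u in obs])
def fit(p0):
    s=least_squares(res,p0,loss='soft_l1'); c=np.sqrt(np.diag(np.linalg.inv(s.jac.T@s.jac)))
    print(np.round(s.x,4),"sd/px",np.round(c,4)); print(np.round(res(s.x).reshape(-1,2),1).tolist()); return s.x
r=fit([.632,.208,-45,.2])
# edge line visible in side view
for n in [70,0,-70]: print(S(0,0),proj("side",place(r,[0,n,0])),((proj("side",place(r,[0,n,0]))-[165,80]+.5)*5.7))
B=lambda X,Y:un(X-396,Y,225,205,6); C=lambda X,Y:un(X,Y,180,170,6)
obs[:]=[("side",[-50,-25,0],B(504,488)),("side",[-15,-25,60],B(568,384)),("side",[50,-25,60],B(685,311)),("side",[50,-25,0],B(684,378)),
("side",[-15,25,60],B(505,305)),("side",[-50,25,35],B(443,375)),("side",[60,22,76],B(643,208)),
("scene",[50,-25,0],C(133,260)),("scene",[50,25,0],C(238,262)),("scene",[60,-22,76],C(125,170)),("scene",[60,22,76],C(225,188))]
_=fit([.525,-.183,19,0.])
E
```

```text
[  0.4328   0.207  -44.2027   0.1377] sd/px [ 0.3374  0.0812 10.034   0.1624]
[[27.9, -9.3], [-156.4, 89.8], [36.6, -0.3], [-144.8, 99.1], [28.3, 57.6], [7.5, 58.1], [-1.4, -119.9], [-24.9, -122.0]]
[164.58771929824562, 79.58771929824562] [[185.04359649 136.21084105]] [[117.09849997 323.25179397]]
[164.58771929824562, 79.58771929824562] [[174.10063671 151.41329161]] [[ 54.72362924 409.90576216]]
[164.58771929824562, 79.58771929824562] [[162.49588572 167.53513221]] [[-11.42345141 501.80025359]]
[ 5.24200e-01 -1.78600e-01  1.44031e+01 -2.90000e-03] sd/px [1.2000e-03 1.6000e-03 1.3199e+00 2.6000e-03]
[[0.2, 0.8], [-0.2, -0.3], [-0.1, -0.9], [-0.4, -0.3], [-0.8, -0.1], [-0.8, -0.1], [-0.8, -0.6], [-0.7, 2.6], [-0.5, 3.0], [-0.8, 0.5], [-1.3, -1.8]]
```

```bash
python3 - <<'E'
from geo import *
def un(X,Y,ox,oy,s): return [(X+.5)/s-.5+ox,(Y+.5)/s-.5+oy]
S=lambda X,Y:un(X,Y,165,80,5.7); A=lambda X,Y:un(X,Y,310,140,4)
obs=[("side",[0,180,50],S(40,178)),("side",[0,-180,50],S(747,77)),("side",[30,180,50],S(40,140)),("side",[30,-180,50],S(737,42)),
("scene",[0,180,50],A(279,18)),("scene",[30,180,50],A(322,33)),("scene",[0,-180,50],A(52,416)),("scene",[30,-180,50],A(110,436))]
def res(p): return np.concatenate([(proj(n,place(p,L))-u).ravel() for n,L,u in obs])
def fit(p0):
    s=least_squares(res,p0); c=np.sqrt(np.diag(np.linalg.inv(s.jac.T@s.jac)))
    print(np.round(s.x,4),"cost",s.cost,"sd/px",np.round(c,4)); print(np.round(res(s.x).reshape(-1,2),1).tolist()); return s.x
r=min([fit([.632,.208,y,.2]) for y in (0,90)],key=lambda p:np.abs(res(p)).sum())
for n in [77,-79]:
  for z in (0,-68): print((proj("side",place(r,[0,n,z]))-[165,80]+.5)*5.7)
B=lambda X,Y:un(X-396,Y,225,205,6); C=lambda X,Y:un(X,Y,180,170,6)
obs[:]=[("side",[-50,-25,0],B(504,488)),("side",[-15,-25,60],B(568,384)),("side",[50,-25,60],B(685,311)),("side",[50,-25,0],B(684,378)),
("side",[-15,25,60],B(505,305)),("side",[-50,25,35],B(443,375)),("side",[60,22,76],B(643,208)),
("scene",[60,-22,76],C(125,170)),("scene",[60,22,76],C(225,188))]
_=fit([.525,-.183,19,0.])
E
```

```text
[ 0.6317  0.212  79.8538  0.2081] cost 1.8668797431808362 sd/px [0.0012 0.001  0.3093 0.0013]
[[0.4, -0.4], [-0.1, -0.1], [-0.6, -0.5], [-0.9, -0.2], [-1.0, 0.5], [0.3, 0.3], [-0.2, -0.3], [-0.2, 0.3]]
[ 0.6317  0.212  79.8538  0.2081] cost 1.8668797431808337 sd/px [0.0012 0.001  0.3093 0.0013]
[[0.4, -0.4], [-0.1, -0.1], [-0.6, -0.5], [-0.9, -0.2], [-1.0, 0.5], [0.3, 0.3], [-0.2, -0.3], [-0.2, 0.3]]
[[257.77631494 223.41985566]]
[[268.19031898 320.88210585]]
[[554.4409445  180.53282895]]
[[554.1233498  278.09960271]]
[ 5.25300e-01 -1.77200e-01  1.37259e+01 -6.00000e-03] cost 3.2914434788113804 sd/px [1.0000e-03 1.3000e-03 1.1155e+00 1.9000e-03]
[[0.2, 0.6], [-0.2, -0.3], [0.0, -0.6], [-0.2, -0.0], [-0.6, -0.2], [-0.6, -0.2], [-0.4, -0.3], [-0.6, 1.6], [-1.1, -0.6]]
```

```bash
cat >> geo.py <<'E'
def tool_R(psi,tilt):  # psi: yaw of bin/rack x axis (deg); tilt: tool z leans forward along +x by tilt
    c,s=np.cos(np.radians(psi)),np.sin(np.radians(psi)); Y=np.array([-s,c,0])
    R0=R.from_matrix(np.c_[[c,s,0],-Y,[0,0,-1]])
    return R.from_rotvec(-tilt*Y,degrees=True)*R0
def plan(pos,Rt,o=None):
    if o is None:
        from bench import telemetry; o=telemetry.get_obs()
    Rc=R.from_quat(o["eef_rot"],scalar_first=True)
    print("turn",np.round((Rt*Rc.inv()).as_rotvec(degrees=True),2),"shift",np.round((np.array(pos)-o["eef_pos"])*1e3,1))
E
python3 - <<'E'
from geo import *
psi=16; b=np.array([.525,-.18,0]); Rt=tool_R(psi,45); z=Rt.apply([0,0,1])
g=b+R.from_euler('z',psi,degrees=True).apply([.010,0,.038])
tcp=g+.019*z; print(tcp, tcp-.15*z)
plan(tcp-.15*z,Rt); plan(tcp-.15*z,tool_R(psi,0))
E
```

```text
[ 0.5475272  -0.17354043  0.02456497] [ 0.44557    -0.20277619  0.13063099]
turn [  59.94    0.86 -139.67] shift [ 302.9 -759.8 -100.7]
turn [   0.      0.   -149.63] shift [ 302.9 -759.8 -100.7]
```

Emit:
send_rows --series '[[[0,0,-10],[0,-10,60],-1],[[0,0,-20],[15,-30,115],-1],[[0,0,-30],[30,-70,150],-1],[[0,0,-40],[60,-115,160],-1],[[0,0,-50],[90,-165,160],-1],[[0,0,-60],[120,-215,160],-1],[[0,0,-70],[150,-265,160],-1],[[0,0,-80],[175,-315,160],-1],[[0,0,-90],[200,-365,160],-1],[[0,0,-100],[220,-415,160],-1]]'

```text
time_s: 2.55
eef_pos: [0.3632, 0.1403, 0.3915]
eef_rot: [0.0, 0.842, 0.539, 0.0]
wrist_force: [0.9, 0.3, 0.4]
opening: 1.004
grasp_force: 0.0
```

Emit:
send_rows --series '[[[0,0,-10],[15,-55,0],-1],[[0,0,-20],[30,-110,0],-1],[[0,0,-30],[45,-165,0],-1],[[0,0,-40],[60,-220,-20],-1],[[0,0,-50],[75,-275,-60],-1],[[0,0,-50],[80,-315,-100],-1],[[0,0,-50],[83,-340,-130],-1],[[0,0,-50],[83,-345,-140],-1]]'

```text
time_s: 3.55
eef_pos: [0.4446, -0.2036, 0.249]
eef_rot: [-0.001, 0.991, 0.135, -0.001]
wrist_force: [-0.1, 0.9, 0.3]
opening: 1.001
grasp_force: 0.0
```

```bash
python3 - <<'E'
from geo import *
from bench import telemetry
o=telemetry.get_obs(); print(o["time_s"],o["q"],o["eef_pos"])
psi=16; b=np.array([.525,-.18,0]); Rt=tool_R(psi,45); z=Rt.apply([0,0,1])
tcp=b+R.from_euler('z',psi,degrees=True).apply([.010,0,.038])+.019*z
plan(tcp-.15*z,Rt)
E
```

```text
3.55 [-6.72764018e-01 -2.79895287e-02  1.79378068e+00 -6.83827810e-05
  1.37989723e+00  6.27502056e-01] [ 0.44458996 -0.20364049  0.24896111]
turn [ 12.08 -43.49   0.4 ] shift [   1.     0.9 -118.3]
```

Emit:
send_rows --series '[[[2.5,-9,0],[0,0,-25],-1],[[5,-18,0],[0,0,-50],-1],[[7.5,-27,0],[0,0,-75],-1],[[10,-36,0],[0,0,-95],-1],[[12,-43.5,0],[0,0,-105],-1],[[12,-43.5,0],[0,0,-110],-1]]'

```text
time_s: 4.3
eef_pos: [0.4448, -0.2027, 0.1405]
eef_rot: [-0.052, 0.915, 0.124, 0.38]
wrist_force: [-0.2, -0.1, 0.4]
opening: 0.999
grasp_force: 0.0
```

```bash
python3 - <<'E'
from geo import *
from bench import telemetry,camera,spotter
c=camera("wrist"); cv2.imwrite("pics/w1.png",c["pixels"][:,:,::-1])
print(c["camera_matrix"].tolist(),c["xyz"].tolist(),c["orientation"].tolist())
for t in ["bin","bin_lip"]: print(t,[(np.round(d["xyz"],4).tolist(),round(d["conf"],2)) for d in spotter.landmark_of(t,"wrist")][:2])
o=telemetry.get_obs(); print(o["q"],o["eef_pos"],o["eef_rot"])
E
```

```text
[[305.0069863563967, 0.0, 259.7067597060876], [0.0, 305.0069863563967, 187.69131967616153], [0.0, 0.0, 1.0]] [0.4001626662468938, -0.21474943645931305, 0.2951975797191506] [0.7720654282772419, 0.19007089933611568, -0.14510551655676343, -0.5888398905894829]
bin [([0.5257, -0.1793, 0.0006], 0.61)]
bin_lip [([0.5727, -0.1675, 0.059], 0.63)]
[-1.19993917 -0.05805104  2.28949654  0.94031511  1.05809614 -0.4534221 ] [ 0.44633285 -0.20341447  0.14228987] [-0.05026136  0.91507465  0.12633762  0.37967221]
```

View pics/w1.png

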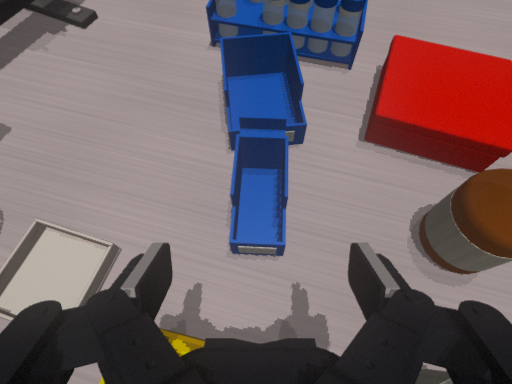

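```bash
python3 - <<'E'
import cv2
i=cv2.imread("pics/w1.png"); cv2.imwrite("pics/w1c.png",cv2.resize(i[110:270,210:310],None,fx=3.75,fy=3.75,interpolation=cv2.INTER_CUBIC)[:600])
E
```

```text
(no output)
```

View pics/w1c.png

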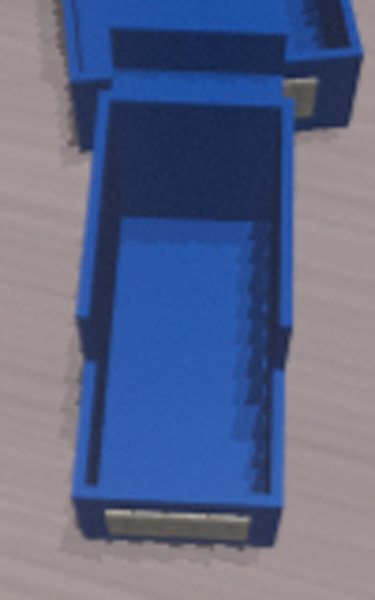

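```bash
python3 - <<'E'
from geo import *
K["wrist"]=(305.007,259.707,187.691,[0.4001626662468938,-0.21474943645931305,0.2951975797191506],[0.7720654282772419,0.19007089933611568,-0.14510551655676343,-0.5888398905894829])
un=lambda X,Y:[(X+.5)/3.75-.5+210,(Y+.5)/3.75-.5+110]
obs=[([-50,25,35],un(73,500)),([-50,-25,35],un(283,505)),([-50,25,0],un(76,540)),([-50,-25,0],un(275,546)),([-15,25,60],un(78,318)),([-15,-25,60],un(291,326)),([60,22,76],un(110,29)),([60,-22,76],un(287,37)),([50,25,60],un(98,92)),([50,-25,60],un(295,100))]
res=lambda p:np.concatenate([(proj("wrist",place([*p,0],L))-u).ravel() for L,u in obs])
s=least_squares(res,[.525,-.18,15]);print(s.x,np.round(res(s.x).reshape(-1,2),1).tolist())
psi=s.x[2]; b=np.r_[s.x[:2],0]; Rt=tool_R(psi,45); z=Rt.apply([0,0,1])
tcp=b+R.from_euler('z',psi,degrees=True).apply([.010,0,.038])+.019*z
plan(tcp-.05*z,Rt); plan(tcp,Rt)
E
```

```text
[ 0.52563039 -0.18014646 12.62393728] [[-0.8, 0.2], [0.1, 1.4], [1.7, 0.3], [-0.4, 1.1], [-0.9, 0.4], [0.5, 0.8], [-0.2, -2.4], [0.1, -2.8], [0.1, -0.0], [-0.2, -0.1]]
turn [ 0.21  0.09 -3.  ] shift [ 67.7  20.7 -82.4]
turn [ 0.21  0.09 -3.  ] shift [ 102.2   28.4 -117.7]
```

Emit:
send_rows --series '[[[0,0,-1],[20,6,-25],-1],[[0,0,-2.5],[45,14,-55],-1],[[0,0,-2.5],[68,21,-82],-1],[[0,0,-2.5],[80,24,-94],-1],[[0,0,-2.5],[92,27,-106],-1],[[0,0,-2.5],[102,29,-116],-1],[[0,0,-2.5],[102,29,-116],-1]]'

```text
time_s: 5.32
eef_pos: [0.5495, -0.1732, 0.0262]
eef_rot: [-0.043, 0.917, 0.108, 0.382]
wrist_force: [-0.2, 0.1, -0.2]
opening: 0.997
grasp_force: 0.0
```

```bash
python3 - <<'E'
from geo import *
from bench import telemetry
o=telemetry.get_obs(); print(o["q"],o["eef_pos"],o["wrist_force"])
psi=13.2; b=np.array([.5256,-.1792,0]); Rt=tool_R(psi,45); z=Rt.apply([0,0,1])
tcp=b+R.from_euler('z',psi,degrees=True).apply([.010,0,.038])+.019*z
plan(tcp,Rt)
E
```

```text
[-0.89814826  0.36713142  2.16745261  1.33814371  0.7179249  -0.67735819] [ 0.54951279 -0.17315672  0.02617145] [-0.20364205  0.12819317 -0.15727143]
turn [ 0.19  0.21 -0.09] shift [-1.1 -0.7 -1.6]
```

Emit:
send_rows --series '[[[0,0,0],[0,-1,0],-0.3],[[0,0,0],[0,-1,0],0],[[0,0,0],[0,-1,0],0.3],[[0,0,0],[0,-1,0],0.6],[[0,0,0],[0,-1,0],1],[[0,0,0],[0,-1,0],1],[[0,0,0],[0,-1,0],1],[[0,0,0],[0,-1,0],1]]'

```text
time_s: 6.32
eef_pos: [0.5481, -0.1755, 0.0263]
eef_rot: [-0.042, 0.917, 0.106, 0.382]
wrist_force: [-2.0, 0.3, 7.8]
opening: 0.578
grasp_force: 62.2
```

Emit:
send_rows --series '[[[0,0,0],[0,0,5],1],[[0,0,0],[0,0,15],1],[[0,0,0],[-4,-1,40],1],[[0,0,0],[-8,-2,80],1],[[0,0,0],[-10,-3,130],1],[[0,0,0],[-10,-3,180],1],[[0,0,0],[-10,-3,230],1],[[0,0,0],[-10,-3,260],1]]'

```text
time_s: 7.32
eef_pos: [0.5376, -0.1783, 0.2886]
eef_rot: [-0.041, 0.917, 0.106, 0.382]
wrist_force: [0.9, -0.9, -2.0]
opening: 0.579
grasp_force: 62.2
```

```bash
python3 - <<'E'
from geo import *
from bench import telemetry,camera,spotter
for n in ("side","wrist"):
    c=camera(n); cv2.imwrite(f"pics/{n}2.png",c["pixels"][:,:,::-1])
    if n=="wrist": print(c["xyz"].tolist(),c["orientation"].tolist())
    for t in ["bin","bin_lip"]: print(n,t,[(np.round(d["xyz"],4).tolist(),round(d["conf"],2)) for d in spotter.landmark_of(t,n)][:2])
o=telemetry.get_obs(); print(o)
a=cv2.imread("pics/wrist2.png")
cv2.imwrite("pics/c2.png",cv2.resize(a[60:320,130:400],None,fx=2.2,fy=2.2,interpolation=cv2.INTER_CUBIC))
E
```

```text
side bin [([0.5146, -0.1813, 0.26], 0.87), ([0.3664, -0.1865, 0.0051], 0.77)]
side bin_lip [([0.3684, -0.1303, 0.0564], 0.95), ([0.5619, -0.1761, 0.3234], 0.75)]
[0.4922673969842801, -0.18756005383860555, 0.4417627251232128] [0.7602023564755468, 0.18542017478890616, -0.15206306001955563, -0.6038116939640753]
wrist bin [([0.5167, -0.1853, 0.2599], 0.66), ([0.702, -0.3501, -0.0024], 0.42)]
wrist bin_lip [([0.5617, -0.1757, 0.3185], 0.73)]
{'time_s': 7.625, 'q': array([-0.93001147, -0.21677797,  2.08524531,  0.83005128,  1.07180638,
        0.07248988]), 'dq': array([-0.00051272,  0.01342313,  0.00255381,  0.00364737,  0.00146457,
        0.00018986]), 'joint_efforts': array([ 8.71702126e-03, -2.56335962e+01, -3.67757034e+01,  3.24253343e+00,
       -2.92636910e-01,  3.02640859e-03]), 'eef_pos': array([ 0.53688564, -0.17720929,  0.28329106]), 'eef_rot': array([-0.04357868,  0.91780934,  0.10511451,  0.38036542]), 'wrist_force': array([-0.74077792,  0.63325517, -1.38949979]), 'torque': array([-0.1373527 ,  0.46186159, -0.00610247]), 'grasp_force': 62.232513427734375, 'opening': 0.5830272269112576}
```

View pics/c2.png

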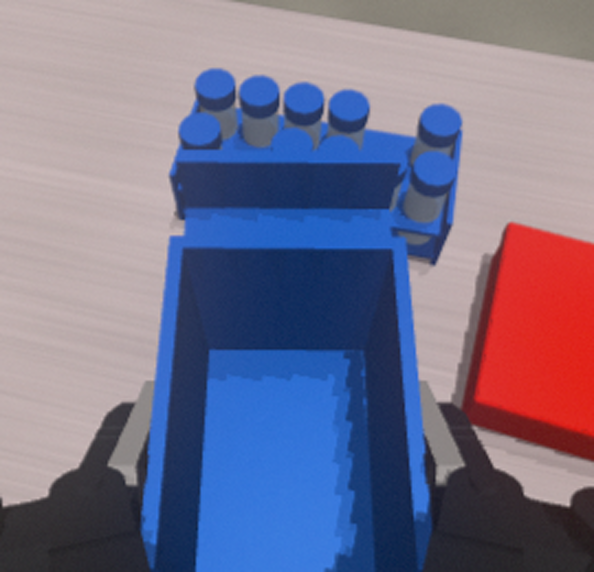

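```bash
python3 - <<'E'
from geo import *
from bench import telemetry
o=telemetry.get_obs(); T=R.from_quat(o["eef_rot"],scalar_first=True); tp=o["eef_pos"]
K["wrist"]=(305.007,259.707,187.691,[0.4922673969842801,-0.18756005383860555,0.4417627251232128],[0.7602023564755468,0.18542017478890616,-0.15206306001955563,-0.6038116939640753])
un=lambda X,Y:[(X+.5)/2.2-.5+130,(Y+.5)/2.2-.5+60]
obs=[([47,22,3],un(208,350)),([47,-22,3],un(364,350)),([47,22,60],un(182,249)),([47,-22,60],un(393,249)),([50,25,60],un(170,237)),([50,-25,60],un(406,238)),([57,22,76],un(177,164)),([57,-22,76],un(401,166)),([60,22,76],un(178,151)),([60,-22,76],un(399,155))]
L=np.array([a for a,_ in obs])/1e3; U=np.array([u for _,u in obs])
def W(p): # bin in world: pos p[:3], yaw,pitch
    return R.from_euler('ZY',[p[3],p[4]],degrees=True).apply(L)+p[:3]
res=lambda p:(proj("wrist",W(p))-U).ravel()
s=least_squares(res,[.515,-.182,.26,13,0]);print(s.x,np.round(res(s.x).reshape(-1,2),1).tolist())
Rb=R.from_euler('ZY',s.x[3:],degrees=True)
print("tcp in bin",Rb.inv().apply(tp-s.x[:3]),"tool axes in bin",(Rb.inv()*T).as_matrix().round(3).tolist())
E
```

```text
[ 0.51685125 -0.18306049  0.25968957 12.78449633 -0.35533252] [[0.4, -0.2], [-0.5, 0.2], [0.5, 0.1], [-0.3, 0.7], [0.0, -0.1], [-0.2, 0.2], [-0.2, -0.1], [-0.0, -0.2], [-0.2, 0.3], [0.4, -0.8]]
tcp in bin [0.02097847 0.00127284 0.02347183] tool axes in bin [[0.711, 0.005, 0.703], [0.003, -1.0, 0.004], [0.703, -0.0, -0.711]]
```

```bash
cat >> geo.py <<'E'
RK=[.632,.211,79.85]; EDGE=.208; TB=np.array([22.,0,25.])  # rack, edge, tcp in bin (mm)
def pose(lip,theta,rk=None,edge=None):
    """lip (x,y,z mm in rack, z from edge), theta = front tipped up; returns TCP pos, R"""
    rk=rk or RK; edge=EDGE if edge is None else edge
    Rr=R.from_euler('z',rk[2],degrees=True); v=R.from_euler('y',theta,degrees=True).apply(TB-[50,0,57])+lip
    return Rr.apply(v/1e3)+[rk[0],rk[1],edge], tool_R(rk[2],45-theta)
def lip_now(theta,o=None):
    from bench import telemetry; o=o or telemetry.get_obs()
    Rr=R.from_euler('z',RK[2],degrees=True)
    d=Rr.inv().apply(o["eef_pos"]-np.array([RK[0],RK[1],EDGE]))*1e3
    return d-R.from_euler('y',theta,degrees=True).apply(TB-[50,0,57])
E
python3 - <<'E'
from geo import *
from bench import telemetry
o=telemetry.get_obs();print(o["eef_pos"],o["q"])
plan(*pose([-60,-1,80],0)); plan(*pose([-4,-1,65],0))
E
```

```text
[ 0.53688564 -0.17720929  0.28329106] [-0.93001147 -0.21677797  2.08524531  0.83005128  1.07180638  0.07248988]
turn [-2.000e-02  1.000e-02  6.678e+01] shift [ 80.6 301.4 -27.3]
turn [-2.000e-02  1.000e-02  6.678e+01] shift [ 90.5 356.5 -42.3]
```

Emit:
send_rows --series '[[[0,0,8],[10,35,15],1],[[0,0,16],[20,70,20],1],[[0,0,25],[30,110,20],1],[[0,0,34],[40,150,20],1],[[0,0,43],[50,190,15],1],[[0,0,52],[60,225,5],1],[[0,0,60],[70,260,-5],1],[[0,0,66.8],[80,285,-15],1],[[0,0,66.8],[80,300,-25],1],[[0,0,66.8],[80,300,-25],1]]'

```text
time_s: 8.88
eef_pos: [0.6159, 0.1233, 0.2577]
eef_rot: [-0.247, 0.708, 0.592, 0.294]
wrist_force: [-0.9, -0.2, -1.5]
opening: 0.579
grasp_force: 62.6
```

```bash
python3 - <<'E'
from geo import *
from bench import telemetry,camera,spotter
c=camera("side"); cv2.imwrite("pics/side3.png",cv2.resize(c["pixels"][60:210,140:340,::-1],None,fx=4,fy=4,interpolation=cv2.INTER_CUBIC))
for t in ["bin","bin_lip","groove_nominal"]:
  for n in ("side",):
    print(n,t,[(np.round(d["xyz"],4).tolist(),round(d["conf"],2)) for d in spotter.landmark_of(t,n)][:2])
o=telemetry.get_obs();print(o["time_s"],o["eef_pos"],o["q"],o["wrist_force"],"lip",lip_now(0,o))
plan(*pose([-4,-1,65],0))
E
```

```text
side bin [([0.3659, -0.1826, 0.0048], 0.61), ([0.6065, 0.1018, 0.2287], 0.56)]
side bin_lip [([0.6191, 0.1476, 0.2901], 0.71), ([0.3673, -0.1322, 0.058], 0.7)]
side groove_nominal [([0.6295, 0.2116, 0.2018], 0.56)]
9.075 [0.61760773 0.12109674 0.26089289] [-0.37612351  0.26737304  1.63878791  0.77388385  1.46718845 -0.37691813] [ 0.14228374 -0.4000777  -0.92347677] lip [-63.03254517  -1.67625101  84.89289437]
turn [-0.07  0.22  0.1 ] shift [  9.7  58.2 -19.9]
```

View pics/side3.png

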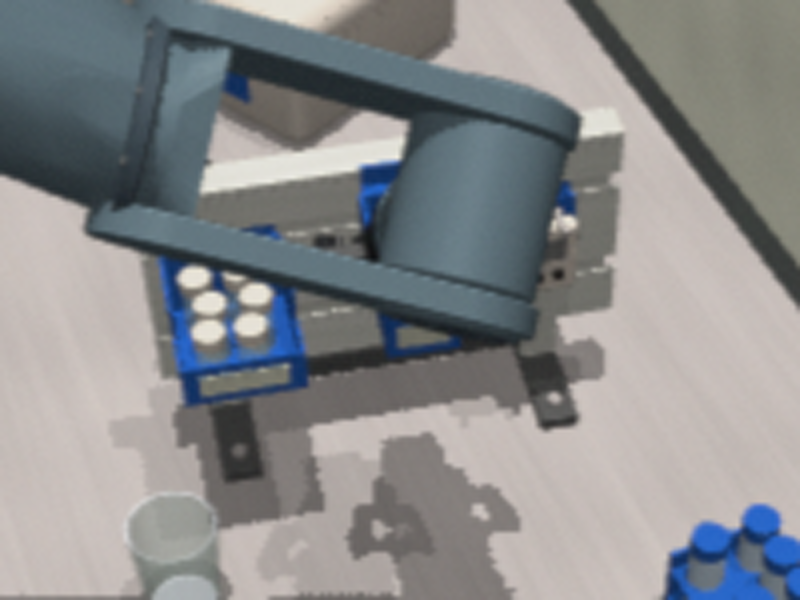

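Emit:
send_rows --series '[[[0,0,0],[2,12,0],1],[[0,0,0],[4,26,-2],1],[[0,0,0],[6,40,-5],1],[[0,0,0],[8,51,-10],1],[[0,0,0],[10,58,-16],1],[[0,0,0],[10,58,-20],1],[[0,0,0],[10,58,-20],1],[[0,0,0],[10,58,-20],1]]'

```text
time_s: 10.07
eef_pos: [0.6279, 0.1796, 0.2404]
eef_rot: [-0.245, 0.708, 0.593, 0.295]
wrist_force: [0.5, -0.2, -1.2]
opening: 0.578
grasp_force: 62.6
```

```bash
cat > st.py <<'E'
from geo import *
from bench import telemetry
import sys
th=float(sys.argv[1]) if len(sys.argv)>1 else 0
o=telemetry.get_obs();print(round(o["time_s"],2),"F",o["wrist_force"].round(1),"M",o["torque"].round(2),"lip",lip_now(th,o).round(2))
E
python3 st.py; python3 -c "
from geo import *
plan(*pose([-4,-1,57],0))"
```

```text
10.07 F [ 0.5 -0.2 -1.2] M [-0.47  0.12 -0.03] lip [-3.64 -1.5  64.36]
turn [-0.09  0.17  0.02] shift [-0.6 -0.3 -7.4]
```

Emit:
send_rows --series '[[[0,0,0],[0,0,-2],1],[[0,0,0],[0,0,-4],1],[[0,0,0],[0,0,-6],1],[[0,0,0],[0,0,-8],1],[[0,0,0],[0,0,-8],1]]'

```text
time_s: 10.7
eef_pos: [0.6276, 0.18, 0.232]
eef_rot: [-0.246, 0.708, 0.593, 0.295]
wrist_force: [-0.1, -0.2, -1.9]
opening: 0.58
grasp_force: 62.6
```

Emit:
send_rows --series '[[[0,0,0],[0,0,-1],1],[[0,0,0],[0,0,-2],1],[[0,0,0],[0,0,-2],1]]'

```text
time_s: 11.08
eef_pos: [0.6278, 0.1801, 0.2306]
eef_rot: [-0.245, 0.708, 0.593, 0.295]
wrist_force: [-0.5, -0.6, 0.8]
opening: 0.581
grasp_force: 62.9
```

Emit:
send_rows --series '[[[0,0,0],[0,0,-1],1],[[0,0,0],[0,0,-1.5],1],[[0,0,0],[0,0,-1.5],1]]'

```text
time_s: 11.45
eef_pos: [0.628, 0.1802, 0.2304]
eef_rot: [-0.246, 0.707, 0.593, 0.296]
wrist_force: [-3.2, -2.7, 6.5]
opening: 0.578
grasp_force: 63.5
```

```bash
python3 st.py; python3 - <<'E'
from bench import camera
import cv2
c=camera("scene"); cv2.imwrite("pics/sc4.png",cv2.resize(c["pixels"][110:260,270:420,::-1],None,fx=4,fy=4,interpolation=cv2.INTER_CUBIC))
E
```

```text
11.45 F [-3.2 -2.7  6.5] M [0.57 0.26 0.45] lip [-3.03 -1.46 54.39]
```

View pics/sc4.png

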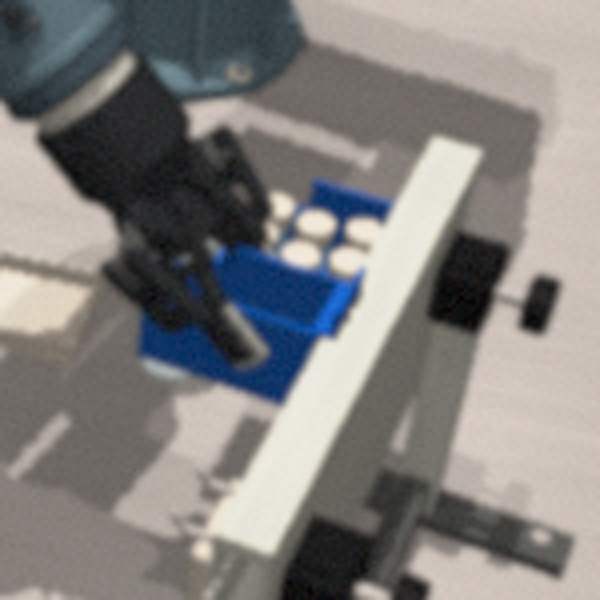

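Emit:
send_rows --series '[[[0,0,0],[0,0,1.5],1],[[0,0,0],[0,0,2.5],1],[[0,0,0],[0.2,1,2.5],1],[[0,0,0],[0.2,1,2.5],1]]'

```text
time_s: 12.0
eef_pos: [0.6277, 0.1811, 0.2309]
eef_rot: [-0.246, 0.708, 0.593, 0.295]
wrist_force: [-0.0, 0.1, -1.0]
opening: 0.578
grasp_force: 63.0
```

Emit:
send_rows --series '[[[0,0,0],[0.2,1,0],1],[[0,0,0],[0.3,1.5,0],1],[[0,0,0],[0.3,1.5,0],1]]'

```text
time_s: 12.38
eef_pos: [0.6282, 0.1826, 0.2313]
eef_rot: [-0.245, 0.708, 0.593, 0.295]
wrist_force: [0.2, -0.1, -1.0]
opening: 0.578
grasp_force: 63.0
```

```bash
python3 st.py
```

```text
12.38 F [ 0.2 -0.1 -1. ] M [-0.48  0.07  0.03] lip [-0.63 -1.23 55.26]
```

Emit:
send_rows --series '[[[0,0,0],[0.2,1,0],1],[[0,0,0],[0.3,1.5,0],1],[[0,0,0],[0.3,1.5,0],1]]'

```text
time_s: 12.75
eef_pos: [0.6283, 0.1829, 0.2312]
eef_rot: [-0.245, 0.708, 0.593, 0.294]
wrist_force: [-3.7, -6.9, 0.4]
opening: 0.58
grasp_force: 63.6
```

Emit:
send_rows --series '[[[0,0,0],[0.2,1,0],1],[[0,0,0],[0.3,1.5,0],1],[[0,0,0],[0.3,1.5,0],1]]'

```text
time_s: 13.12
eef_pos: [0.6284, 0.183, 0.2312]
eef_rot: [-0.244, 0.708, 0.594, 0.294]
wrist_force: [-8.5, -15.9, 3.2]
opening: 0.577
grasp_force: 64.6
```

```bash
python3 st.py
```

```text
13.12 F [ -8.5 -15.9   3.2] M [-1.28  0.95  1.15] lip [-0.21 -1.4  55.24]
```

```bash
sed -i 's/^RK=.*EDGE=.208;/RK=[.632,.2105,79.85]; EDGE=.2127;/' geo.py; cat > path.py <<'E'
import numpy as np
rail=[(0,4,13,50),(0,4,-68,0),(0,30,40,50),(26,30,-68,50)]
def line(a,b,n): return np.linspace(a,b,n)
B=np.vstack([line((50,0),(50,57),80),line((50,57),(57,57),15),line((57,57),(60,57),6),line((60,57),(60,76),40),line((60,76),(57,76),6),line((57,76),(57,60),32),line((57,60),(47,60),16),line((47,60),(-15,60),30)])-[50,57]
cor=np.array([(x,z) for a,b,c,d in rail for x in (a,b) for z in (c,d)],float)
binr=[(-100,0,-57,3),(0,10,0,3),(7,10,0,19)]
def rd(P,rects):
    out=np.full(len(P),1e9)
    for a,b,c,d in rects:
        dx=np.maximum(a-P[:,0],P[:,0]-b); dz=np.maximum(c-P[:,1],P[:,1]-d)
        s=np.where((dx<0)&(dz<0),np.maximum(dx,dz),np.hypot(np.maximum(dx,0),np.maximum(dz,0))); out=np.minimum(out,s)
    return out
def clr(x,z,th):
    t=np.radians(th); c,s=np.cos(t),np.sin(t); M=np.array([[c,s],[-s,c]]) # (x,z)->(xc+zs,-xs+zc)
    return min(rd(B@M.T+[x,z],rail).min(), rd((cor-[x,z])@M,binr).min())
if __name__=="__main__":
    for th in (55,50,45,40):
        print(th,[(d,max((round(clr(x,z,th),1),round(z,1)) for z in np.arange(-14,8,.5))) for d,x in [(x,x) for x in range(-22,1,2)]])
    for th in (45,40,35,30,25,20,15,10,5,0):
        best=sorted(((round(clr(x,z,th),2),x,z) for x in np.arange(-10,4,.5) for z in np.arange(-10,10,.5) if x>-9),reverse=True)[:1]; print(th,best)
E
python3 path.py
```

```text
55 [(-22, (np.float64(5.1), np.float64(3.0))), (-20, (np.float64(4.3), np.float64(3.5))), (-18, (np.float64(3.6), np.float64(4.0))), (-16, (np.float64(2.9), np.float64(4.5))), (-14, (np.float64(2.5), np.float64(5.5))), (-12, (np.float64(2.6), np.float64(7.0))), (-10, (np.float64(1.9), np.float64(7.5))), (-8, (np.float64(0.7), np.float64(7.5))), (-6, (np.float64(-0.4), np.float64(7.5))), (-4, (np.float64(-0.7), np.float64(7.5))), (-2, (np.float64(-0.4), np.float64(7.5))), (0, (np.float64(0.5), np.float64(6.5)))]
50 [(-22, (np.float64(5.3), np.float64(1.5))), (-20, (np.float64(4.3), np.float64(2.0))), (-18, (np.float64(3.5), np.float64(2.5))), (-16, (np.float64(2.6), np.float64(3.5))), (-14, (np.float64(2.1), np.float64(4.0))), (-12, (np.float64(2.1), np.float64(6.0))), (-10, (np.float64(2.2), np.float64(7.5))), (-8, (np.float64(0.9), np.float64(7.5))), (-6, (np.float64(-0.2), np.float64(7.5))), (-4, (np.float64(-0.2), np.float64(7.5))), (-2, (np.float64(0.2), np.float64(7.5))), (0, (np.float64(1.1), np.float64(6.5)))]
45 [(-22, (np.float64(5.6), np.float64(0.0))), (-20, (np.float64(4.
[... 850 characters left out ...]
oat64(1.1), np.float64(7.5))), (-2, (np.float64(1.9), np.float64(7.5))), (0, (np.float64(2.0), np.float64(6.5)))]
45 [(np.float64(2.43), np.float64(-4.5), np.float64(9.5))]
40 [(np.float64(2.57), np.float64(-4.0), np.float64(9.0))]
35 [(np.float64(2.77), np.float64(-4.0), np.float64(8.5))]
30 [(np.float64(3.13), np.float64(-1.0), np.float64(6.5))]
25 [(np.float64(3.52), np.float64(-1.5), np.float64(6.5))]
20 [(np.float64(3.62), np.float64(-1.5), np.float64(6.5))]
15 [(np.float64(3.23), np.float64(-2.0), np.float64(5.0))]
10 [(np.float64(2.65), np.float64(-2.0), np.float64(4.0))]
5 [(np.float64(2.06), np.float64(-1.5), np.float64(6.5))]
0 [(np.float64(1.5), np.float64(-1.5), np.float64(8.5))]
```

```bash
cat > dj.py <<'E'
from path import *
import heapq
TH=np.arange(0,61,5); X=np.arange(-26,3.1,1); Z=np.arange(-6,14.1,1)
C=np.array([[[clr(x,z,t) for z in Z] for x in X] for t in TH])
C=np.minimum(C,3)
i0=(9,0,7); 
cost={i0:0};prev={};h=[(0,i0)]
goal=(0,int(np.where(X==-1)[0][0]),int(np.where(Z==1)[0][0]))
while h:
    d,u=heapq.heappop(h)
    if u==goal:break
    if d>cost[u]:continue
    for a in (-1,0,1):
        for b in (-1,0,1):
            for c in (-1,0,1):
                v=(u[0]+a,u[1]+b,u[2]+c)
                if not all(0<=v[k]<C.shape[k] for k in range(3)): continue
                q=C[v]
                if q<0.2: continue
                nd=d+(abs(a)*2+np.hypot(b,c))*(0.05+np.exp(-3*(q-1)))
                if nd<cost.get(v,1e9): cost[v]=nd;prev[v]=u;heapq.heappush(h,(nd,v))
u=goal;L=[]
while u!=i0: L.append(u);u=prev[u]
for u in L[::-1]: print(TH[u[0]],X[u[1]],Z[u[2]],round(C[u],2))
E
python3 dj.py
```

```text
45 -25.0 1.0 3.0
45 -24.0 1.0 3.0
45 -23.0 2.0 3.0
50 -22.0 3.0 3.0
55 -21.0 4.0 3.0
55 -20.0 4.0 3.0
55 -19.0 4.0 3.0
55 -18.0 4.0 3.0
55 -17.0 4.0 3.0
55 -16.0 5.0 2.84
55 -15.0 5.0 2.7
55 -14.0 6.0 2.41
55 -13.0 6.0 2.37
55 -12.0 7.0 2.62
55 -11.0 8.0 2.49
55 -10.0 8.0 2.29
55 -9.0 9.0 2.53
55 -8.0 10.0 2.57
55 -7.0 10.0 2.21
50 -6.0 10.0 2.34
45 -5.0 10.0 2.66
40 -4.0 9.0 2.57
35 -4.0 9.0 2.57
30 -3.0 8.0 2.83
25 -3.0 7.0 3.0
20 -2.0 6.0 3.0
15 -2.0 5.0 3.0
10 -2.0 4.0 2.65
10 -2.0 3.0 1.91
5 -2.0 3.0 1.89
5 -2.0 2.0 1.47
0 -1.0 1.0 1.0
```

Emit:
send_rows --series '[[[0,0,0],[-1,-5,0],1],[[0,0,0],[-3,-17,0],1],[[0,0,0],[-6,-32,0],1],[[0,0,0],[-8,-44,0],1],[[0,0,0],[-8,-44,0],1],[[0,0,0],[-8,-44,0],1]]'

```text
time_s: 13.88
eef_pos: [0.6208, 0.1415, 0.2313]
eef_rot: [-0.245, 0.708, 0.593, 0.295]
wrist_force: [0.0, -0.6, -1.0]
opening: 0.578
grasp_force: 62.7
```

```bash
sed -i 's/^RK=.*/RK=[.632,.2101,79.85]; EDGE=.2117; TB=np.array([22.4,0,26.])/' geo.py; cat > wp.py <<'E'
from geo import *
from bench import telemetry
import sys,json
o=telemetry.get_obs(); th0=float(sys.argv[1])
Rc=R.from_quat(o["eef_rot"],scalar_first=True)
Y=R.from_euler('z',RK[2],degrees=True).apply([0,1,0])
print(round(o["time_s"],2),"F",o["wrist_force"].round(1),"lip",lip_now(th0,o).round(2),"roterr",(tool_R(RK[2],45-th0)*Rc.inv()).as_rotvec(degrees=True).round(2))
for w in json.loads(sys.argv[2]):
    p,Rt=pose([w[1],w[3] if len(w)>3 else 0,w[2]],w[0])
    print(w,"turn",((Rt*Rc.inv()).as_rotvec(degrees=True)).round(1).tolist(),"shift",((p-o["eef_pos"])*1e3).round(1).tolist())
E
python3 wp.py 0 "[[10,-44,45],[20,-44,30],[30,-44,18],[40,-42,8],[50,-40,1],[50,-32,1],[50,-27,1]]"
```

```text
13.88 F [ 0.  -0.6 -1. ] lip [-41.89  -1.1   50.62] roterr [-0.11  0.17 -0.  ]
[10, -44, 45] turn [-10.0, 1.9, -0.0] shift [-2.3, -6.8, -0.4]
[20, -44, 30] turn [-19.8, 3.7, -0.0] shift [-3.0, -10.7, -9.3]
[30, -44, 18] turn [-29.6, 5.4, -0.0] shift [-3.5, -13.5, -14.7]
[40, -42, 8] turn [-39.5, 7.2, -0.1] shift [-3.5, -13.2, -17.6]
[50, -40, 1] turn [-49.3, 9.0, -0.1] shift [-3.2, -11.6, -17.4]
[50, -32, 1] turn [-49.3, 9.0, -0.1] shift [-1.8, -3.7, -17.4]
[50, -27, 1] turn [-49.3, 9.0, -0.1] shift [-0.9, 1.2, -17.4]
```

Emit:
send_rows --series '[[[-10,1.9,0],[-2.3,-6.8,-0.4],1],[[-19.8,3.7,0],[-3,-10.7,-9.3],1],[[-29.6,5.4,0],[-3.5,-13.5,-14.7],1],[[-39.5,7.2,0],[-3.5,-13.2,-17.6],1],[[-49.3,9,0],[-3.2,-11.6,-17.4],1],[[-49.3,9,0],[-3.2,-11.6,-17.4],1],[[-49.3,9,0],[-1.8,-3.7,-17.4],1],[[-49.3,9,0],[-0.9,1.2,-17.4],1],[[-49.3,9,0],[-0.9,1.2,-17.4],1],[[-49.3,9,0],[-0.9,1.2,-17.4],1]]'

```text
time_s: 15.12
eef_pos: [0.62, 0.142, 0.2139]
eef_rot: [0.027, 0.766, 0.641, -0.034]
wrist_force: [0.1, -1.0, -1.7]
opening: 0.577
grasp_force: 62.6
```

```bash
python3 wp.py 50 "[[50,-22,2],[50,-18,3],[50,-16,3.7],[50,-14,4.8],[50,-12,6.2]]"
```

```text
15.12 F [ 0.1 -1.  -1.7] lip [-27.68  -0.14   1.01] roterr [-0.04 -0.07  0.01]
[50, -22, 2] turn [-0.0, -0.1, 0.0] shift [0.9, 5.6, 1.0]
[50, -18, 3] turn [-0.0, -0.1, 0.0] shift [1.6, 9.6, 2.0]
[50, -16, 3.7] turn [-0.0, -0.1, 0.0] shift [1.9, 11.5, 2.7]
[50, -14, 4.8] turn [-0.0, -0.1, 0.0] shift [2.3, 13.5, 3.8]
[50, -12, 6.2] turn [-0.0, -0.1, 0.0] shift [2.6, 15.5, 5.2]
```

Emit:
send_rows --series '[[[0,0,0],[0.5,3,0.5],1],[[0,0,0],[0.9,5.6,1],1],[[0,0,0],[1.3,7.6,1.5],1],[[0,0,0],[1.6,9.6,2],1],[[0,0,0],[1.6,9.6,2],1]]'

```text
time_s: 15.75
eef_pos: [0.6215, 0.1526, 0.2159]
eef_rot: [0.028, 0.766, 0.642, -0.034]
wrist_force: [-0.4, 0.8, -1.3]
opening: 0.579
grasp_force: 62.6
```

Emit:
send_rows --series '[[[0,0,0],[0.3,1.9,0.7],1],[[0,0,0],[0.3,1.9,0.7],1]]'

```text
time_s: 16.0
eef_pos: [0.6218, 0.1544, 0.2166]
eef_rot: [0.027, 0.766, 0.642, -0.034]
wrist_force: [-0.5, -0.3, -2.0]
opening: 0.576
grasp_force: 62.6
```

```bash
python3 wp.py 50 "[[50,-14,4.8],[50,-12,6.2],[50,-10,7.6],[50,-8,9.5],[50,-6.5,10],[45,-5,10]]"
```

```text
16.0 F [-0.5 -0.3 -2. ] lip [-15.18   0.19   3.73] roterr [-0.02 -0.06 -0.06]
[50, -14, 4.8] turn [-0.0, -0.1, -0.1] shift [0.4, 1.1, 1.1]
[50, -12, 6.2] turn [-0.0, -0.1, -0.1] shift [0.7, 3.1, 2.5]
[50, -10, 7.6] turn [-0.0, -0.1, -0.1] shift [1.1, 5.1, 3.9]
[50, -8, 9.5] turn [-0.0, -0.1, -0.1] shift [1.4, 7.0, 5.8]
[50, -6.5, 10] turn [-0.0, -0.1, -0.1] shift [1.7, 8.5, 6.3]
[45, -5, 10] turn [4.9, -0.9, -0.1] shift [2.0, 10.0, 2.7]
```

Emit:
send_rows --series '[[[0,0,0],[0.3,1.1,1.1],1],[[0,0,0],[0.5,2.1,1.8],1],[[0,0,0],[0.7,3.1,2.5],1],[[0,0,0],[0.7,3.1,2.5],1]]'

```text
time_s: 16.5
eef_pos: [0.6226, 0.1574, 0.2192]
eef_rot: [0.028, 0.766, 0.642, -0.034]
wrist_force: [0.2, -1.0, -1.4]
opening: 0.579
grasp_force: 62.6
```

Emit:
send_rows --series '[[[0,0,0],[0.2,1,0.7],1],[[0,0,0],[0.4,2,1.4],1],[[0,0,0],[0.4,2,1.4],1]]'

```text
time_s: 16.88
eef_pos: [0.6229, 0.1594, 0.2206]
eef_rot: [0.028, 0.766, 0.642, -0.034]
wrist_force: [0.2, -0.7, -1.5]
opening: 0.579
grasp_force: 62.6
```

```bash
python3 wp.py 50 "[[50,-8,9.5],[50,-6.5,10],[45,-5,10],[40,-4,9],[35,-3.5,8.5],[30,-3,8],[25,-2.5,7]]"
```

```text
16.88 F [ 0.2 -0.7 -1.5] lip [-9.98 -0.01  7.66] roterr [-0.02 -0.06 -0.06]
[50, -8, 9.5] turn [-0.0, -0.1, -0.1] shift [0.3, 2.0, 1.8]
[50, -6.5, 10] turn [-0.0, -0.1, -0.1] shift [0.6, 3.4, 2.3]
[45, -5, 10] turn [4.9, -0.9, -0.1] shift [0.9, 5.0, -1.3]
[40, -4, 9] turn [9.8, -1.8, -0.1] shift [1.1, 6.3, -5.9]
[35, -3.5, 8.5] turn [14.7, -2.7, -0.1] shift [1.3, 7.5, -9.9]
[30, -3, 8] turn [19.7, -3.6, -0.1] shift [1.6, 8.9, -13.9]
[25, -2.5, 7] turn [24.6, -4.5, -0.1] shift [1.9, 10.7, -18.3]
```

Free all the way. Continue in and begin the swing.

Emit:
send_rows --series '[[[0,0,0],[0.3,1,1],1],[[0,0,0],[0.4,2,1.8],1],[[0,0,0],[0.6,3.4,2.3],1],[[0,0,0],[0.6,3.4,2.3],1]]'

```text
time_s: 17.38
eef_pos: [0.6235, 0.1629, 0.2228]
eef_rot: [0.027, 0.766, 0.642, -0.034]
wrist_force: [0.5, -0.3, -1.3]
opening: 0.578
grasp_force: 62.6
```

Emit:
send_rows --series '[[[2.5,-0.5,0],[0.2,0.8,-1.8],1],[[4.9,-0.8,0],[0.3,1.6,-3.6],1],[[7.4,-1.3,0],[0.4,2.2,-5.9],1],[[9.8,-1.8,0],[0.5,2.9,-8.2],1],[[9.8,-1.8,0],[0.5,2.9,-8.2],1]]'

```text
time_s: 18.0
eef_pos: [0.6238, 0.1649, 0.2143]
eef_rot: [-0.028, 0.766, 0.641, 0.033]
wrist_force: [0.3, -0.1, -0.8]
opening: 0.58
grasp_force: 62.6
```

```bash
python3 wp.py 40 "[[35,-3.5,8.5],[30,-3,8],[25,-2.5,7],[20,-2,6],[15,-2,5],[10,-2,4]]"
```

```text
18.0 F [ 0.3 -0.1 -0.8] lip [-4.89  0.14  8.6 ] roterr [ 0.05 -0.06 -0.  ]
[35, -3.5, 8.5] turn [5.0, -0.9, -0.0] shift [0.5, 2.0, -3.7]
[30, -3, 8] turn [9.9, -1.8, -0.0] shift [0.8, 3.5, -7.6]
[25, -2.5, 7] turn [14.8, -2.7, -0.0] shift [1.1, 5.2, -12.0]
[20, -2, 6] turn [19.7, -3.6, -0.0] shift [1.4, 7.3, -16.3]
[15, -2, 5] turn [24.7, -4.5, -0.0] shift [1.8, 9.1, -20.4]
[10, -2, 4] turn [29.6, -5.3, -0.0] shift [2.2, 11.2, -24.3]
```

Emit:
send_rows --series '[[[5,-0.9,0],[0.5,2,-3.7],1],[[9.9,-1.8,0],[0.8,3.5,-7.6],1],[[14.8,-2.7,0],[1.1,5.2,-12],1],[[14.8,-2.7,0],[1.1,5.2,-12],1]]'

```text
time_s: 18.5
eef_pos: [0.6245, 0.1698, 0.2016]
eef_rot: [-0.111, 0.756, 0.632, 0.132]
wrist_force: [0.1, -0.1, -0.4]
opening: 0.579
grasp_force: 62.6
```

Emit:
send_rows --series '[[[4.9,-0.9,0],[0.3,2,-4.3],1],[[9.9,-1.8,0],[0.7,3.9,-8.4],1],[[9.9,-1.8,0],[0.7,3.9,-8.4],1]]'

```text
time_s: 18.88
eef_pos: [0.6253, 0.1742, 0.1932]
eef_rot: [-0.166, 0.741, 0.62, 0.198]
wrist_force: [-0.2, 0.8, -1.7]
opening: 0.579
grasp_force: 62.7
```

```bash
python3 wp.py 15 "[[10,-2,4],[5,-2,2.8],[2,-1.5,2],[0,-1,1],[0,-0.7,0]]"
```

```text
18.88 F [-0.2  0.8 -1.7] lip [-1.86  0.31  4.34] roterr [ 0.06 -0.07 -0.01]
[10, -2, 4] turn [5.0, -0.9, -0.0] shift [0.7, 1.9, -3.3]
[5, -2, 2.8] turn [9.9, -1.8, -0.0] shift [1.1, 4.2, -7.2]
[2, -1.5, 2] turn [12.9, -2.4, -0.0] shift [1.4, 6.2, -9.6]
[0, -1, 1] turn [14.8, -2.7, -0.0] shift [1.7, 7.8, -11.5]
[0, -0.7, 0] turn [14.8, -2.7, -0.0] shift [1.8, 8.1, -12.5]
```

Emit:
send_rows --series '[[[5,-0.9,0],[0.6,1.9,-3.3],1],[[9.9,-1.8,0],[1,4.2,-7.2],1],[[12.9,-2.4,0],[1.3,6.2,-9.6],1],[[12.9,-2.4,0],[1.3,6.2,-9.6],1]]'

```text
time_s: 19.38
eef_pos: [0.6268, 0.181, 0.1841]
eef_rot: [-0.235, 0.713, 0.598, 0.282]
wrist_force: [-0.9, 0.6, -0.6]
opening: 0.578
grasp_force: 62.7
```

Emit:
send_rows --series '[[[1,-0.2,0],[0.2,0.8,-1],1],[[2,-0.3,0],[0.3,1.5,-1.9],1],[[2,-0.3,0],[0.3,1.5,-1.9],1]]'

```text
time_s: 19.75
eef_pos: [0.6273, 0.1825, 0.1826]
eef_rot: [-0.246, 0.708, 0.593, 0.295]
wrist_force: [0.0, 0.1, -0.7]
opening: 0.581
grasp_force: 62.7
```

```bash
python3 wp.py 0 "[[0,-0.5,0.5],[0,-0.2,0],[0,0,-0.5]]"
```

```text
19.75 F [ 0.   0.1 -0.7] lip [-0.36 -0.19  1.86] roterr [-0.19  0.14 -0.02]
[0, -0.5, 0.5] turn [-0.2, 0.1, -0.0] shift [-0.2, -0.1, -1.4]
[0, -0.2, 0] turn [-0.2, 0.1, -0.0] shift [-0.2, 0.2, -1.9]
[0, 0, -0.5] turn [-0.2, 0.1, -0.0] shift [-0.1, 0.4, -2.4]
```

Lower until the tongue rests on the edge.

Emit:
send_rows --series '[[[0,0,0],[0,0,-0.7],1],[[0,0,0],[0,0,-1.3],1],[[0,0,0],[0,0,-1.3],1]]'

```text
time_s: 20.12
eef_pos: [0.6274, 0.1824, 0.1814]
eef_rot: [-0.246, 0.708, 0.593, 0.295]
wrist_force: [1.1, -0.8, -2.3]
opening: 0.581
grasp_force: 62.7
```

Emit:
send_rows --series '[[[0,0,0],[0,0,-0.5],1],[[0,0,0],[0,0.2,-1],1],[[0,0,0],[0,0.2,-1],1]]'

```text
time_s: 20.5
eef_pos: [0.6275, 0.1826, 0.1806]
eef_rot: [-0.246, 0.708, 0.593, 0.296]
wrist_force: [-0.5, 0.8, 0.4]
opening: 0.581
grasp_force: 62.7
```

```bash
python3 st.py
```

```text
20.5 F [-0.5  0.8  0.4] M [-0.29  0.08  0.02] lip [-0.22 -0.43 -0.1 ]
```

Emit:
send_rows --series '[[[0,0,0],[0,0.2,-0.5],1],[[0,0,0],[0.1,0.5,-0.5],1],[[0,0,0],[0.1,0.5,-0.5],1]]'

```text
time_s: 20.88
eef_pos: [0.6277, 0.1829, 0.1805]
eef_rot: [-0.246, 0.707, 0.593, 0.296]
wrist_force: [-2.9, -3.8, 5.1]
opening: 0.577
grasp_force: 63.3
```

```bash
python3 st.py
```

```text
20.88 F [-2.9 -3.8  5.1] M [0.07 0.11 0.3 ] lip [ 0.09 -0.58 -0.21]
```

Emit:
send_rows --series '[[[0,0,0],[0,0,0.5],0],[[0,0,0],[0,0,0.5],-0.3],[[0,0,0],[0,0,0.5],-0.6],[[0,0,0],[0,0,0.5],-0.8],[[0,0,0],[0,0,0.5],-0.8],[[0,0,0],[0,0,0.5],-0.8]]'

```text
time_s: 21.62
eef_pos: [0.6275, 0.1832, 0.1803]
eef_rot: [-0.246, 0.708, 0.593, 0.295]
wrist_force: [-0.5, -0.3, 0.2]
opening: 0.899
grasp_force: 0.0
```

```bash
python3 st.py; python3 - <<'E'
from geo import *
from bench import telemetry,camera,spotter
camera("scene")
for t in ["bin","bin_lip"]: print(t,[(np.round(d["xyz"],4).tolist(),round(d["conf"],2)) for d in spotter.landmark_of(t,"scene")][:3])
print(place([RK[0],RK[1],RK[2],EDGE-.057],[-50,0,0]))
E
```

```text
21.62 F [-0.5 -0.3  0.2] M [-0.25  0.1   0.04] lip [ 0.28 -0.3  -0.36]
bin [([0.6243, 0.1574, 0.1479], 0.98), ([0.3684, -0.1874, 0.0011], 0.57)]
bin_lip [([0.633, 0.2149, 0.2125], 0.91), ([0.3667, -0.1353, 0.0608], 0.84)]
[0.62318871 0.16088251 0.1547    ]
```

Released cleanly; back out along the tool axis.

Emit:
send_rows --series '[[[0,0,0],[-1,-7,7],-0.8],[[0,0,0],[-4,-21,21],-0.8],[[0,0,0],[-7,-39,40],-0.8],[[0,0,0],[-12,-66,68],-0.8],[[0,0,0],[-18,-100,102],-0.8],[[0,0,0],[-24,-135,135],-0.8],[[0,0,0],[-30,-170,150],-0.8],[[0,0,0],[-40,-220,160],-0.8],[[0,0,0],[-40,-250,160],-0.8],[[0,0,0],[-40,-250,160],-0.8]]'

```text
time_s: 23.02
eef_pos: [0.5874, -0.0701, 0.3413]
eef_rot: [-0.245, 0.709, 0.592, 0.296]
wrist_force: [0.6, -0.3, 0.3]
opening: 0.897
grasp_force: 0.0
```

```bash
python3 st.py; python3 - <<'E'
from geo import *
from bench import camera,spotter
for n in ("scene","side","wrist"):
    c=camera(n); cv2.imwrite(f"pics/end_{n}.png",c["pixels"][:,:,::-1])
    if n=="wrist": K["wrist"]=(305.007,259.707,187.691,c["xyz"],c["orientation"])
    for t in ["bin","bin_lip","plain_bin","beaker","weigh_boat"]: print(n,t,[(np.round(d["xyz"],3).tolist(),round(d["conf"],2)) for d in spotter.landmark_of(t,n)][:3])
# blue blob extents of hung bin versus prediction of a seated model
P=np.array([[x,y,z] for x,zt in ((-50,35),(-15,60),(50,60)) for y in (-25,25) for z in (0,zt)],float)-[50,0,57]
W=place([RK[0],RK[1],RK[2],EDGE],P)
for n in ("scene","side","wrist"):
    im=cv2.cvtColor(cv2.imread(f"pics/end_{n}.png"),cv2.COLOR_BGR2HSV); m=cv2.inRange(im,(105,140,40),(125,255,255))
    _,lab,st,_=cv2.connectedComponentsWithStats(m); u=proj(n,W); c=u.mean(0)
    print(n,"pred",u.min(0).round(1),u.max(0).round(1),"blobs",[(s[0],s[1],s[0]+s[2]-1,s[1]+s[3]-1,s[4]) for s in st[1:] if s[4]>30 and s[0]-15<c[0]<s[0]+s[2]+15 and s[1]-15<c[1]<s[1]+s[3]+15])
E
```

```text
23.02 F [ 0.6 -0.3  0.3] M [-0.32  0.1   0.  ] lip [-256.1    -5.44  160.63]
scene bin [([0.626, 0.154, 0.152], 0.85), ([0.369, -0.188, -0.0], 0.66)]
scene bin_lip [([0.633, 0.213, 0.213], 0.77), ([0.364, -0.135, 0.058], 0.73)]
scene plain_bin [([0.658, -0.145, -0.002], 0.69)]
scene beaker []
scene weigh_boat [([0.405, -0.016, -0.002], 0.77), ([0.797, -0.145, -0.001], 0.29)]
side bin [([0.622, 0.161, 0.15], 0.86), ([0.369, -0.185, 0.004], 0.65)]
side bin_lip [([0.631, 0.207, 0.214], 0.74), ([0.366, -0.13, 0.054], 0.63)]
side plain_bin [([0.658, -0.143, -0.001], 0.66)]
side beaker [([0.42, 0.092, -0.002], 0.72)]
side weigh_boat [([0.402, -0.016, -0.003], 0.66)]
wrist bin [([0.624, 0.158, 0.155], 0.69)]
wrist bin_lip [([0.632, 0.211, 0.212], 0.87)]
wrist plain_bin [([0.658, -0.146, -0.001], 0.6)]
wrist beaker [([0.418, 0.091, 0.002], 0.92)]
wrist weigh_boat []
scene pred [302.8 187. ] [353.7 228.2] blobs [(np.int32(305), np.int32(169), np.int32(355), np.int32(223), np.int32(1366))]
side pred [227.4 112.4] [251.4 153.1] blobs [(np.int32(228), np.int32(112), np.int32(250), np.int32(146), np.int32(591))]
wrist pred [234.   66.6] [275.3 156. ] blobs [(np.int32(237), np.int32(61), np.int32(277), np.int32(156), np.int32(3370))]
```

```bash
python3 -c "
from bench import ctrl; print(ctrl.hand_in())"
```

```text
the job is handed in; nothing more can be done
None
```

The narrow lipped bin hangs in the upper groove, level and flat against the rail and released; the bystanders I re-checked had not moved, and I handed the job in just after 23 s.

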